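# Set the sonication time code on the three-wheel preset

### The job

On the preset box with three thumbwheels (not the two-wheel one), set the code 4-3-2, left to right as seen from the robot, counting the five ribs beside each wheel from the robot's side of the box. So turn the left wheel until its thumb tab lines up with rib 4 and the right wheel until its tab lines up with rib 2; the middle wheel already stands at rib 3 and must be left there.

Things in the scene. Friction and masses are not known exactly. Their poses are not given: they have to be found in the camera images.
- preset: Ivory box with three thumbwheels, fixed to the bench, 130 (x) x 205 (y) x 45 mm high; a look-alike with two wheels stands on the other side. Origin: centre of its underside; x points to its back, away from the robot, y to the robot's left, z up; yaw within 0.3 rad. The wheels share an axle along y at x = 0, z = 37 mm; wheel centres at y = +65 (left), 0 (middle), -65 mm (right).
- left_wheel (a joint): Left wheel's angle (rad): 0 with the tab straight up, + as it leans to the box's +x. Grey disc, radius 32 mm, 16 mm wide, half sunk in the box; its one aluminium thumb tab is a radial bar reaching 68 mm from the axle, 10 mm thick (turning direction) and 14 mm wide (y). Friction about 0.12 N m (3 N at the tab), stays where left. Wanted: rib 4. Starts on the robot's side of rib 3.
- middle_wheel (a joint): Middle wheel's angle, wheel and sign as for the left one. On the +y side of each wheel is a fixed black drum, radius 30 mm, with five white ribs 4 mm high: rib 1, nearest the robot, to rib 5, farthest, at -0.873, -0.436, 0, 0.436, 0.873 rad (25 degrees apart, rib 3 on top). Wheels stop at +-0.91 rad. It starts at rib 3, tab straight up, and stays there.
- right_wheel (a joint): Right wheel's angle, wheel, sign and ribs as for the others. Wanted: rib 2 (-0.436 rad). It starts with its tab leaning away from the robot, on the far side of rib 3.

How it is judged:
By the outcome, as a careful person would: the job done as asked, in the order asked, and still so for the second after the job is handed in, with the robot touching nothing.
It also fails if it takes over 32 s, if anything falls off the work surface, if the arm or the gripper's body presses on something with over 40 N, if the wrist force passes 120 N, or if a joint passes its speed limit or range.

### The arm

A 6-joint arm with a two-finger parallel gripper is mounted at the origin on the work surface. World frame = base frame: x ahead of the robot, y to its left, z up, the work surface at z = 0. Lengths are in m, angles in rad, forces in N, time in s.
With the tool pointing down it reaches from about 0.4 to 0.825 m from the base axis. Payload 7 kg.
Tool frame: the origin (TCP) lies between the finger pads; the fingertips stand 11 mm ahead of it and the grasp point (between the pads) lies 8 mm behind it (arm.tips_ahead is the distance from the TCP to the fingertips, in m); z points along the fingers, x is the direction in which the jaws open and shut, and the axes are right-handed (so a half turn about z gives the same grasp; the last joint's range is limited). The gripper opens to 88 mm and grips with 3 to 60 N. Pads are 19 mm wide; open, the fingers measure 130 mm over their backs; the gripper's body (78 mm by 193 mm) begins 47 mm behind the grasp point.
Start: joints at [-1.056, 0.359, 0.012, 0, -1.224, -0.288], TCP at [0.152, -0.658, 0.238] pointing down, gripper open.
Joint ranges: [-3.07, 3.07], [-1.43, 2.12], [-1.02, 1.25], [-3.03, 1.67], [-3.05, -0], [-3.03, 3.03]. Speed limits (rad/s): [2.39, 2.39, 3.01, 3.14, 3.14, 3.14].

### API

Orientations are given as [roll, pitch, yaw] about the fixed x, y, z axes, in that order (R = Rz(yaw) Ry(pitch) Rx(roll)).
In Python, from station import arm, optics, finder gives the robot as it stands. The module is installed in compiled form; this text tells all that it offers.
- The arm moves only by the tool apply_moves, never from a script. Its argument "increments" is one flat list of numbers, 6 for each row, row after row: the shift along the world's x, y, z in m, then the turn, a rotation vector about the world's x, y, z in rad. In form: [tx, ty, tz, rx, ry, rz, tx, ty, tz, rx, ry, rz, ...]. A call has 1 to 20 rows; each row shifts and turns the pose as measured when the row begins; what a row does not reach is not made up. A row lasts 1/12 s, in which the tool goes at most 41.7 mm and 7.16 degrees, less where a joint would pass 70% of its speed; a pose out of reach is approached as far as the arm can. A call with a gripper value outside its range is refused whole. "hand" is the closure, from 0 (fully open) to 1 (shut), set as the call begins (left out, the last holds). The fingers move at their own pace and stop on an object; "force" is the grip in N (left out, the last holds). Time passes only in rows, so rows that do not move let the fingers close. It gives the time, the measured TCP pose, the force and the opening at its end, in the units of the state.
- arm.get_state(): the state, without advancing time (a new reading comes with each control period).
- optics.grab_frame(name): name is "side" or "top" or "wrist"; returns the picture (420x560x3 uint8, red, green, blue); there is no depth.
- optics.camera_model(name): a dict with "fx", "fy", "cx", "cy" (pixels), "dist_coeffs" ([k1, k2, p1, p2, k3] as OpenCV has them; the pictures are not rectified), "world_to_cam" (4x4, takes a point from world to camera coordinates); the wrist camera has in their place "T_tool_cam" (4x4, takes a point from camera to tool coordinates, whose origin is the TCP and whose axes are the tool frame's). Camera axes: x right, y up, looking along -z (the intrinsics and any distortion apply to the point x, -y, -z); pixel columns grow to the right and rows downward; lengths in m; the calibration is good to about 2 mm. A picture is of the moment at which its call begins: read the wrist's pose just before it. camera_model takes no time and is no camera call.
- arm.job_done(): hands the job in, once; it reports no verdict.
Trained networks look in the newest picture that a camera, given by its name, has taken for a name from the list of things; names that differ only in an ending like _2 or _b are one class to them, and where a whole thing is asked for, a point or a joint stands for the part that bears it (a point fixed in the world has none). Each returns a list of dicts, best first, with "conf" (0 to 1); they miss things now and then, are a little off and sometimes report something else, mostly with a low value. They report only what shows in the picture. A call takes as long as a camera call.
- finder.find_in(camera, name): "box" ([left, top, right, bottom] in pixels, round what is visible of it).
- finder.landmark_of(camera, name): "point" ([column, row] in pixels: a listed point, or the origin of a listed thing).
The state is a dict: "t": time; "q": joint angles; "qd": joint speeds; "joint_efforts": joint torques, N m; "eef_pos": TCP position; "ee_rot": TCP orientation; "force": force on the tool from outside, world axes, zero at the start; "moment": the same for the moment, N m; "width": finger opening in m.
Only numpy, scipy, OpenCV 4.12 (cv2) and the standard library are available. Lean on these libraries where they do the work, as an engineer would, in place of code of your own. Each camera call takes 0.05 s, during which the arm holds its last target. There are 200 camera calls.

## Working session

There is one attempt and no reset: what is moved stays moved. The work goes in short steps, Python scripts to look and compute and a tool call to move; the robot and the scene stay as the last step left them, time stands still between calls to the robot, and variables do not carry over. Pictures are saved under pics/ and viewed, about 8 in all and at most 12, crops included, and the job is handed in when it is done.

Besides the shell and the picture viewer there is one more tool, called by a JSON object that holds its "op" and its "data". apply_moves: Moves the arm, as the interface text tells. Its arguments: {"type":"object","properties":{"increments":{"type":"array"},"hand":{"type":"number"},"force":{"type":"number"}},"required":["increments"]}

```bash
mkdir -p pics; python3 - <<'E'
from station import arm, optics, finder
import cv2, numpy as np
s=arm.get_state();print(s)
for c in ["top","side"]:
    f=optics.grab_frame(c);cv2.imwrite(f"pics/{c}0.png",f[:,:,::-1])
    m=optics.camera_model(c);print(c,m)
    for n in ["preset","left_wheel","middle_wheel","right_wheel"]:
        print(n,finder.find_in(c,n)[:3],finder.landmark_of(c,n)[:3])
print(arm.get_state()['t'])
E
```

```text
{'t': 0.0, 'q': array([-1.05590987e+00,  3.59351210e-01,  1.10569819e-02, -3.23103700e-04,
       -1.22411058e+00, -2.88100050e-01]), 'qd': array([ 0.00169897, -0.00278616,  0.00037957, -0.00190977, -0.00096082,
        0.0005192 ]), 'joint_efforts': array([-2.16271983e-04, -5.82713413e+01,  2.93057799e+01,  6.99729100e+00,
        6.75010946e-03, -1.94868935e-04]), 'eef_pos': array([ 0.15163   , -0.65726186,  0.23664981]), 'ee_rot': array([-3.14142682e+00, -1.62849708e-03,  1.79747256e+00]), 'force': array([-0.22331898, -0.43447055, -0.38823294]), 'moment': array([-0.07714287,  0.00044377,  0.01597825]), 'width': 0.08750201019149562}
top {'fx': 449.4104281077941, 'fy': 449.4104281077941, 'cx': 277.8033257007204, 'cy': 211.8789181791414, 'dist_coeffs': array([-0.15075583,  0.        ,  0.        ,  0.        ,  0.        ]), 'world_to_cam': array([[ 0.02091796, -0.99960851,  0.01858138, -0.02786889],
       [ 0.99828876,  0.02189826,  0.05422194, -0.55276583],
       [-0.05460761,  0.01741537,  0.99835601, -0.97483299],
       [ 0.        ,  0.        ,  0.        ,  1.        ]])}
preset [{'box': [324.1, 172.0, 421.4, 245.9], 'conf': 0.66}] [{'point': [366.0, 209.0], 'conf': 0.92}]Traceback (most recent call last):
  File "<stdin>", line 8, in <module>
ValueError: it knows: preset
```

View pics/top0.png

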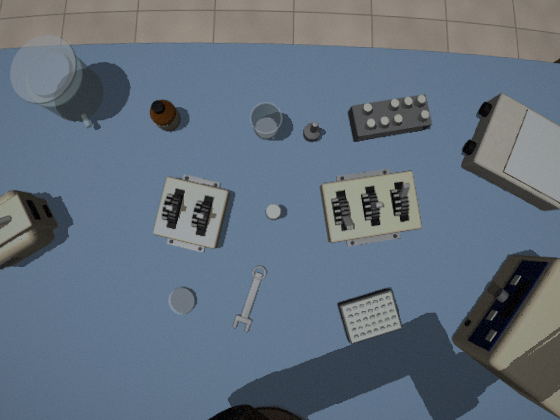

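The top view shows the three-wheel box at about (371,207), yawed slightly. The two-wheel look-alike is at (193,212). In the top view +x is up and +y is left. The left tab leans towards the robot and the right one away. Next I'll zoom in.

```bash
cat > h.py <<'E'
from station import arm, optics, finder
import cv2, numpy as np
def K(m): return np.array([[m['fx'],0,m['cx']],[0,m['fy'],m['cy']],[0,0,1.]])
def w2c(n,st=None):
    m=optics.camera_model(n)
    if n!='wrist': return m['world_to_cam'],m
    from scipy.spatial.transform import Rotation as R
    T=np.eye(4);T[:3,:3]=R.from_euler('xyz',st['ee_rot']).as_matrix();T[:3,3]=st['eef_pos']
    return np.linalg.inv(T@m['T_tool_cam']),m
def proj(n,P,st=None):
    W,m=w2c(n,st);P=np.atleast_2d(P)@W[:3,:3].T+W[:3,3];P=P*[1,-1,-1]
    return cv2.projectPoints(P.reshape(-1,1,3),np.zeros(3),np.zeros(3),K(m),m['dist_coeffs'])[0].reshape(-1,2)
def unproj(n,uv,z,st=None):
    W,m=w2c(n,st);u=cv2.undistortPoints(np.array(uv,float).reshape(-1,1,2),K(m),m['dist_coeffs']).reshape(-1,2)
    d=np.c_[u[:,0],-u[:,1],-np.ones(len(u))]@W[:3,:3];o=-W[:3,:3].T@W[:3,3]
    return o+d*((z-o[2])/d[:,2])[:,None]
def box2w(p,P):
    c,s=np.cos(p[2]),np.sin(p[2]);P=np.atleast_2d(P)
    return np.c_[p[0]+c*P[:,0]-s*P[:,1],p[1]+s*P[:,0]+c*P[:,1],P[:,2]]
E
python3 - <<'E'
from h import *
f=cv2.imread('pics/top0.png')
hsv=cv2.cvtColor(f,cv2.COLOR_BGR2HSV);m=((hsv[...,0]<40)&(hsv[...,1]>20)&(hsv[...,2]>110)).astype(np.uint8)
m[:, :312]=0;m[:,428:]=0;m[:165]=0;m[250:]=0
m=cv2.morphologyEx(m,cv2.MORPH_OPEN,np.ones((3,3)))
cs=max(cv2.findContours(m,0,2)[0],key=cv2.contourArea)
w=unproj('top',cs.reshape(-1,2),.045)
r=cv2.minAreaRect((w[:,:2]*1000).astype(np.float32));print(r)
print('landmark',unproj('top',[[366,209]],0.0),unproj('top',[[366,209]],0.045))
cv2.imwrite('pics/topc.png',cv2.resize(f[160:255,310:435],None,fx=6,fy=6,interpolation=cv2.INTER_CUBIC))
c='side';g=optics.grab_frame(c);cv2.imwrite('pics/side0.png',g[:,:,::-1])
print(finder.landmark_of(c,'preset'),finder.find_in(c,'preset'),optics.camera_model(c))
E
```

```text
((576.3929443359375, -257.7685241699219), (127.38603973388672, 122.06974029541016), 10.048046112060547)
landmark [[ 0.56495437 -0.21540892  0.        ]] [[ 0.56200502 -0.20569658  0.045     ]]
[{'point': [332.2, 315.8], 'conf': 0.87}] [{'box': [270.6, 246.1, 412.3, 392.0], 'conf': 0.65}] {'fx': 426.241610836622, 'fy': 426.241610836622, 'cx': 275.0154791387122, 'cy': 206.2294806009732, 'dist_coeffs': array([-0.13446809,  0.        ,  0.        ,  0.        ,  0.        ]), 'world_to_cam': array([[ 0.9438552 , -0.33012262,  0.01250643, -0.5175181 ],
       [ 0.22322707,  0.6652219 ,  0.71249527, -0.1577569 ],
       [-0.24353036, -0.66970059,  0.70156545, -0.66516   ],
       [ 0.        ,  0.        ,  0.        ,  1.        ]])}
```

View pics/topc.png

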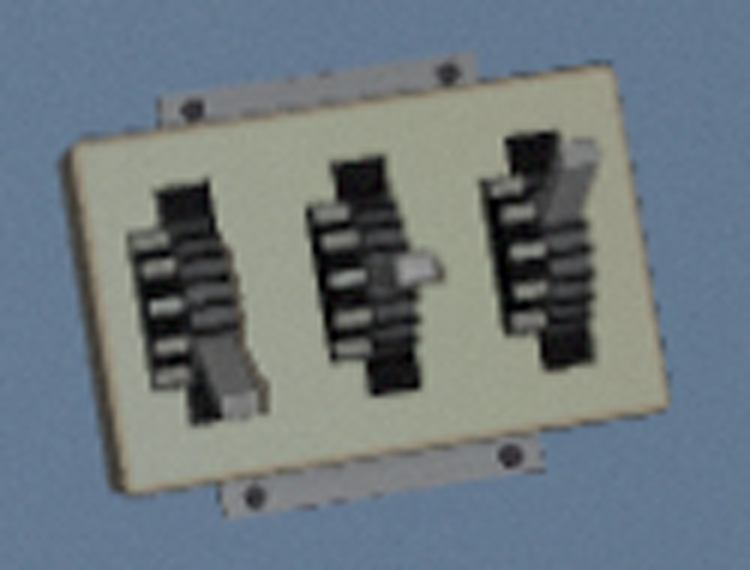

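View pics/side0.png

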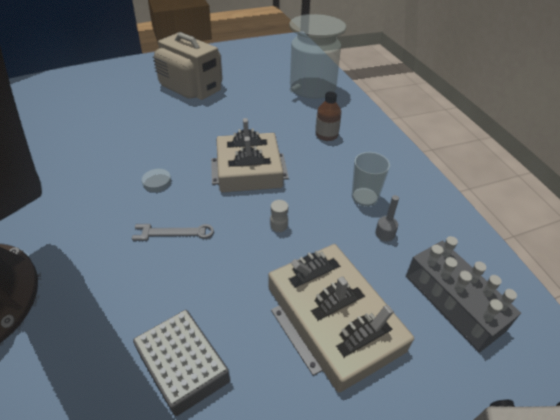

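The zoomed crop gives the box's top corners as TL (72,143), TR (612,68), BR (665,408) and BL (120,492). The tab end faces are at left (240,403), middle (418,267) and right (578,152). The side view agrees, and nothing stands above the box. I'll fit the pose and angles from these.

```bash
python3 - <<'E'
from h import *
from scipy.optimize import least_squares as ls
f=lambda a:(np.array(a,float)+.5)/6-.5+[310,160]
C=f([[72,143],[612,68],[665,408],[120,492]]);T=f([[240,403],[418,267],[578,152]])
B=np.array([[.065,.1025,.045],[.065,-.1025,.045],[-.065,-.1025,.045],[-.065,.1025,.045]])
tip=lambda p:box2w(p,[[.068*np.sin(a),y,.037+.068*np.cos(a)] for a,y in zip(p[3:],[.065,0,-.065])])
r=lambda p:np.r_[(proj('top',box2w(p,B))-C).ravel(),(proj('top',tip(p))-T).ravel()]
s=ls(r,[.56,-.21,.1,-.7,0,.5]);p=s.x;print(p.round(4),r(p).round(1))
np.save('p.npy',p);print('tips',tip(p).round(4))
print('side tips',proj('side',tip(p)).round(1), proj('side',box2w(p,B)).round(1))
m=optics.camera_model('wrist');print(m['T_tool_cam'].round(3),m['fx'])
E
```

```text
[ 0.5695 -0.2184  0.1645 -0.587  -0.0163  0.4632] [-0.8 -0.9  0.9 -1.1  1.3  0.9  0.1  0.8 -0.6  0.  -0.7  0.1 -0.1  0. ]
tips [[ 0.5217 -0.1605  0.0936]
 [ 0.5684 -0.2186  0.105 ]
 [ 0.6102 -0.2776  0.0978]]
side tips [[295.  262.1]
 [342.1 279.8]
 [388.2 308.4]] [[334.9 241.4]
 [415.7 337.8]
 [340.3 382. ]
 [266.4 271. ]]
[[ 1.    -0.     0.    -0.   ]
 [-0.    -0.954 -0.299 -0.081]
 [ 0.     0.299 -0.954 -0.146]
 [ 0.     0.     0.     1.   ]] 304.12916484147814
```

The fit is good to about 1 px: box at (0.5695, -0.218), yaw 0.165, wheels at about -0.59, 0 and +0.46 rad. I'll lift clear of the tall things on the right before crossing to the box, turning the jaws along the box's x on the way.

{"op": "apply_moves", "data": {"increments": [0,0,0.04,0,0,0,0,0,0.04,0,0,0,0,0,0.04,0,0,0,0,0,0.04,0,0,0,0,0,0.03,0,0,0,0.02,0.021,0,0,0,0.08,0.026,0.0274,0,0,0,0.1,0.026,0.0274,0,0,0,0.1,0.026,0.0274,0,0,0,0.1,0.026,0.0274,0,0,0,0.1,0.026,0.0274,0,0,0,0.1,0.026,0.0274,0,0,0,0.1,0.026,0.0274,0,0,0,0.1,0.026,0.0274,0,0,0,0.1,0.026,0.0274,0,0,0,0.1,0.026,0.0274,0,0,0,0.1,0.026,0.0274,0,0,0,0.1,0.026,0.0274,0,0,0,0.1,0.026,0.0274,0,0,0,0.1,0.026,0.0274,0,0,0,0.1], "hand": 0.7, "force": 15}}

```text
t: 2.02
eef_pos: [0.5405, -0.2319, 0.436]
ee_rot: [-3.137, 0.001, -2.949]
force: [0.0, -1.2, 0.5]
width: 0.0263
```

```bash
cat >> h.py <<'E'
from scipy.spatial.transform import Rotation as R
def target(p,y,a,r):
    c=box2w(p,[[r*np.sin(a),y,.037+r*np.cos(a)]])[0]
    ey=np.array([-np.sin(p[2]),np.cos(p[2]),0])
    return c,R.from_rotvec(a*ey)*R.from_euler('xyz',[np.pi,0,p[2]+np.pi])
def delta(p,y,a,r,st=None):
    st=st or arm.get_state();c,Q=target(p,y,a,r)
    return (c-st['eef_pos']).round(4),(Q*R.from_euler('xyz',st['ee_rot']).inv()).as_rotvec().round(4)
E
python3 - <<'E'
from h import *
p=np.load('p.npy');print(delta(p,.065,-.587,.14));print(delta(p,.065,-.587,.051))
E
```

```text
(array([-0.0581,  0.0649, -0.2824]), array([ 0.1083, -0.5763, -0.0264]))
(array([-0.0095,  0.073 , -0.3565]), array([ 0.1083, -0.5763, -0.0264]))
```

{"op": "apply_moves", "data": {"increments": [-0.006,0.0065,-0.028,0.011,-0.058,-0.003,-0.006,0.0065,-0.028,0.011,-0.058,-0.003,-0.006,0.0065,-0.028,0.011,-0.058,-0.003,-0.006,0.0065,-0.028,0.011,-0.058,-0.003,-0.006,0.0065,-0.028,0.011,-0.058,-0.003,-0.006,0.0065,-0.028,0.011,-0.058,-0.003,-0.006,0.0065,-0.028,0.011,-0.058,-0.003,-0.006,0.0065,-0.028,0.011,-0.058,-0.003,-0.006,0.0065,-0.028,0.011,-0.058,-0.003,-0.006,0.0065,-0.028,0.011,-0.058,-0.003,0,0,0,0,0,0]}}

```text
t: 2.93
eef_pos: [0.4806, -0.1561, 0.144]
ee_rot: [-3.131, 0.622, -2.967]
force: [-1.0, -0.3, 0.5]
width: 0.0263
```

```bash
python3 - <<'E'
from h import *
p=np.load('p.npy');s=arm.get_state();print(s['t'],s['eef_pos'],s['width'],delta(p,.065,p[3],.14,s))
g=optics.grab_frame('wrist')[:,:,::-1].copy();cv2.imwrite('pics/w1raw.png',g)
tip=box2w(p,[[.068*np.sin(a),y,.037+.068*np.cos(a)] for a,y in zip(p[3:],[.065,0,-.065])])
B=box2w(p,[[.065,.1025,.045],[.065,-.1025,.045],[-.065,-.1025,.045],[-.065,.1025,.045]])
q=np.r_[proj('wrist',tip,s),proj('wrist',B,s)];print(q.round(1))
u=cv2.resize(g,(800,600),interpolation=cv2.INTER_CUBIC)
for x in q*800/560: cv2.circle(u,tuple(int(round(v)) for v in x),3,(0,0,255),1)
cv2.imwrite('pics/w1.png',u)
E
```

```text
2.9333 [ 0.48056642 -0.15613172  0.14398703] 0.02626269835748804 (array([ 0.0018, -0.0109,  0.0096]), array([ 0.0027,  0.0355, -0.0044]))
[[272.  209.7]
 [221.1 116.5]
 [194.   23.5]
 [221.9 213.4]
 [212.7  -3.7]
 [350.5 -42.9]
 [332.3 243.7]]
```

View pics/w1.png

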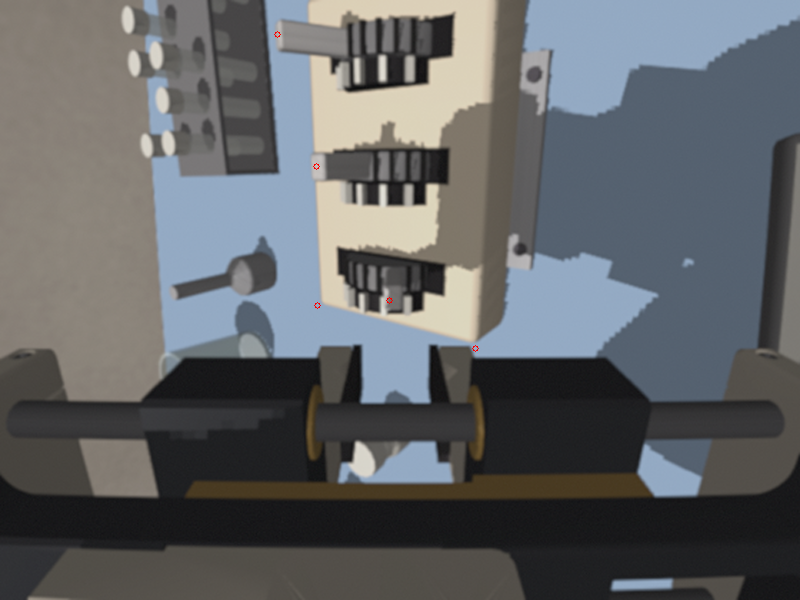

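The wrist view at t=2.9 shows the fitted tips within 2–3 mm. Real tab ends are about (318,166), (280,35) and, for the left, (396,297), so that tab leans slightly more, at about -0.6. Now I'll go in on the left tab.

```bash
python3 - <<'E'
from h import *
p=np.load('p.npy');p[:2]+=[-.001,-.0015];np.save('p.npy',p)
print(delta(p,.065,-.6,.10),delta(p,.065,-.6,.051))
E
```

```text
(array([ 0.0189, -0.0073, -0.0279]), array([ 0.0075,  0.0236, -0.0051])) (array([ 0.0462, -0.0028, -0.0683]), array([ 0.0075,  0.0236, -0.0051]))
```

{"op": "apply_moves", "data": {"increments": [0.0063,-0.0025,-0.0093,0.0025,0.008,-0.0017,0.0063,-0.0025,-0.0093,0.0025,0.008,-0.0017,0.0063,-0.0025,-0.0093,0.0025,0.008,-0.0017,0,0,0,0,0,0,0.0055,0.0009,-0.0081,0,0,0,0.0055,0.0009,-0.0081,0,0,0,0.0055,0.0009,-0.0081,0,0,0,0.0055,0.0009,-0.0081,0,0,0,0.0055,0.0009,-0.0081,0,0,0,0,0,0,0,0,0,0,0,0,0,0,0]}}

```text
t: 3.9
eef_pos: [0.537, -0.1654, 0.0912]
ee_rot: [-3.134, 0.604, -2.965]
force: [-1.3, -0.1, -2.4]
width: 0.0264
```

```bash
python3 - <<'E'
from h import *
p=np.load('p.npy');s=arm.get_state();print(s['t'],s['force'],s['width'],delta(p,.065,-.6,.051,s))
g=optics.grab_frame('wrist')[:,:,::-1].copy()
cv2.imwrite('pics/w2.png',cv2.resize(g[100:320,140:420],(700,550),interpolation=cv2.INTER_CUBIC))
E
```

```text
3.9 [-1.28652327 -0.05649699 -2.4089005 ] 0.02636969481413314 (array([-0.0075,  0.0049, -0.0121]), array([ 0.0055,  0.0047, -0.0081]))
```

View pics/w2.png

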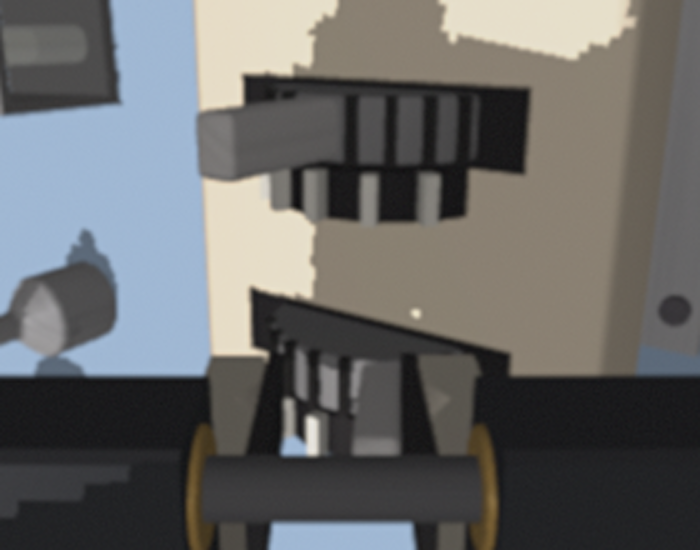

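The wrist view shows the left tab between the fingers, nearer the robot-side one. I'll correct and then close.

{"op": "apply_moves", "data": {"increments": [-0.008,0.005,0,0,0,0,0,0,-0.006,0,0,0,0,0,-0.006,0,0,0,0,0,0,0,0,0,0,0,0,0,0,0]}}

```text
t: 4.37
eef_pos: [0.5293, -0.1598, 0.0847]
ee_rot: [-3.13, 0.611, -2.961]
force: [0.2, 0.4, 0.8]
width: 0.0264
```

```bash
python3 - <<'E'
from h import *
p=np.load('p.npy');s=arm.get_state();print(s['t'],s['force'],s['width'],delta(p,.065,-.6,.051,s))
E
```

```text
4.3667 [0.19222734 0.40408041 0.83286938] 0.026391680587451276 (array([ 0.0001, -0.0007, -0.0056]), array([ 0.0078,  0.0128, -0.0089]))
```

{"op": "apply_moves", "data": {"increments": [0.002,0,-0.004,0,0.005,0,0,0,0,0,0,0,0,0,0,0,0,0,0,0,0,0,0,0,0,0,0,0,0,0], "hand": 1, "force": 15}}

```text
t: 4.78
eef_pos: [0.5312, -0.1598, 0.0822]
ee_rot: [-3.129, 0.608, -2.961]
force: [-0.4, -3.1, -2.1]
width: 0.0108
```

```bash
python3 - <<'E'
from h import *
p=np.load('p.npy');s=arm.get_state();print(s['t'],s['force'],s['width'],delta(p,.065,-.6,.053,s))
cur=s['eef_pos'];n=10
# arc rows from present angle to .436
c0,Q0=target(p,.065,-.6,.053);pr=c0;
for i in range(1,n+1):
    a=-.6+(.436+.6)*i/n;c,Q=target(p,.065,a,.053);print((c-pr).round(4),((Q*Q0.inv()).as_rotvec()).round(4));pr=c;Q0=Q
E
```

```text
4.7833 [-0.44620383 -3.07653189 -2.07531325] 0.01075810703754752 (array([-0.0028, -0.0009, -0.0015]), array([ 0.0087,  0.0091, -0.0095]))
[0.0046 0.0008 0.0029] [-0.017   0.1022  0.    ]
[0.0049 0.0008 0.0024] [-0.017   0.1022  0.    ]
[0.0051 0.0008 0.0018] [-0.017   0.1022  0.    ]
[0.0053 0.0009 0.0013] [-0.017   0.1022 -0.    ]
[0.0054 0.0009 0.0007] [-0.017   0.1022 -0.    ]
[0.0054 0.0009 0.0002] [-0.017   0.1022  0.    ]
[ 0.0054  0.0009 -0.0004] [-0.017   0.1022  0.    ]
[ 0.0053  0.0009 -0.001 ] [-0.017   0.1022  0.    ]
[ 0.0052  0.0009 -0.0015] [-0.017   0.1022 -0.    ]
[ 0.005   0.0008 -0.0021] [-0.017   0.1022 -0.    ]
```

Gripped at 10.8 mm. I'll turn along the arc, part way first.

{"op": "apply_moves", "data": {"increments": [0.0046,0.0008,0.0029,-0.017,0.102,0,0.0049,0.0008,0.0024,-0.017,0.102,0,0.0051,0.0008,0.0018,-0.017,0.102,0,0.0053,0.0009,0.0013,-0.017,0.102,0,0.0054,0.0009,0.0007,-0.017,0.102,0,0.0054,0.0009,0.0002,-0.017,0.102,0,0,0,0,0,0,0,0,0,0,0,0,0]}}

```text
t: 5.45
eef_pos: [0.5558, -0.1553, 0.0904]
ee_rot: [-3.139, 0.077, -2.966]
force: [-9.3, -2.8, 12.3]
width: 0.0102
```

```bash
python3 - <<'E'
from h import *
p=np.load('p.npy');s=arm.get_state();print(s['t'],s['force'],s['width'],delta(p,.065,0,.053,s),delta(p,.065,.436,.053,s))
E
```

```text
5.45 [-9.31996781 -2.7713978  12.25319898] 0.010158557411528322 (array([ 0.0021, -0.0005, -0.0004]), array([-0.0107,  0.0767, -0.0106])) (array([ 0.0242,  0.0032, -0.0054]), array([-0.0844,  0.5064, -0.0109]))
```

{"op": "apply_moves", "data": {"increments": [0.0054,0.0009,0.0004,-0.017,0.101,-0.002,0.0054,0.0008,-0.0004,-0.017,0.101,-0.002,0.0053,0.0006,-0.001,-0.017,0.101,-0.002,0.0052,0.0006,-0.0015,-0.017,0.101,-0.002,0.005,0.0006,-0.002,-0.017,0.101,-0.002,0,0,0,0,0,0,0,0,0,0,0,0]}}

```text
t: 6.03
eef_pos: [0.5825, -0.1512, 0.0817]
ee_rot: [-3.141, -0.454, -2.979]
force: [-0.2, 6.1, 22.8]
width: 0.0104
```

```bash
python3 - <<'E'
from h import *
p=np.load('p.npy');s=arm.get_state();print(s['t'],s['force'],s['moment'],s['width'],delta(p,.065,.436,.053,s))
E
```

```text
6.0333 [-0.15259363  6.10273393 22.84639934] [ 1.63990233  2.88369653 -0.95986419] 0.010372137776952185 (array([-0.0025, -0.0009,  0.0034]), array([ 0.0034, -0.0181,  0.0016]))
```

{"op": "apply_moves", "data": {"increments": [-0.0025,-0.001,0.0035,0.003,-0.018,0,0,0,0,0,0,0,0,0,0,0,0,0]}}

```text
t: 6.28
eef_pos: [0.5802, -0.1515, 0.0831]
ee_rot: [3.141, -0.436, -2.977]
force: [-0.1, 0.0, 1.2]
width: 0.0094
```

```bash
python3 - <<'E'
from h import *
p=np.load('p.npy');s=arm.get_state();print(s['t'],s['force'],s['moment'],s['width'],delta(p,.065,.436,.053,s),delta(p,.065,.436,.15,s))
E
```

```text
6.2833 [-0.06121497  0.0421369   1.17041343] [ 0.32753733 -0.97533554  0.03499953] 0.009443214880435313 (array([-0.0003, -0.0006,  0.0019]), array([-0.0008, -0.0003,  0.0006])) (array([0.0401, 0.0061, 0.0898]), array([-0.0008, -0.0003,  0.0006]))
```

On target with low force. I'll open and retract along the tab's axis.

{"op": "apply_moves", "data": {"increments": [0,0,0,0,0,0,0,0,0,0,0,0,0,0,0,0,0,0,0.0067,0.001,0.015,0,0,0,0.0067,0.001,0.015,0,0,0,0.0067,0.001,0.015,0,0,0,0.0067,0.001,0.015,0,0,0,0.0067,0.001,0.015,0,0,0,0.0067,0.001,0.015,0,0,0,0,0,0,0,0,0,0,0,0,0,0,0], "hand": 0.7}}

```text
t: 7.2
eef_pos: [0.6195, -0.1463, 0.1768]
ee_rot: [3.139, -0.433, -2.98]
force: [-0.6, 0.6, -0.9]
width: 0.0257
```

```bash
python3 - <<'E'
from h import *
p=np.load('p.npy');s=arm.get_state();print(s['t'],s['eef_pos'],s['force'],s['width'])
print(delta(p,-.065,.463,.15),delta(p,-.065,.463,.053))
E
```

```text
7.2 [ 0.61950103 -0.14628796  0.17676636] [-0.55892036  0.57164482 -0.9282605 ] 0.02573316404533454
(array([ 0.0258, -0.1268, -0.0056]), array([-0.0069,  0.029 ,  0.0041])) (array([-0.017 , -0.1339, -0.0923]), array([-0.0069,  0.029 ,  0.0041]))
```

{"op": "apply_moves", "data": {"increments": [0.0037,-0.018,-0.0008,-0.001,0.004,0.0006,0.0037,-0.018,-0.0008,-0.001,0.004,0.0006,0.0037,-0.018,-0.0008,-0.001,0.004,0.0006,0.0037,-0.018,-0.0008,-0.001,0.004,0.0006,0.0037,-0.018,-0.0008,-0.001,0.004,0.0006,0.0037,-0.018,-0.0008,-0.001,0.004,0.0006,0.0037,-0.018,-0.0008,-0.001,0.004,0.0006,0,0,0,0,0,0,0,0,0,0,0,0]}}

```text
t: 7.95
eef_pos: [0.644, -0.2882, 0.1656]
ee_rot: [3.139, -0.471, -2.98]
force: [-0.3, -0.5, 0.3]
width: 0.0261
```

```bash
python3 - <<'E'
from h import *
p=np.load('p.npy');s=arm.get_state();print(s['t'],s['eef_pos'],s['force'],s['width'])
print(delta(p,-.065,.463,.1),delta(p,-.065,.463,.053))
E
```

```text
7.95 [ 0.64401151 -0.28815647  0.16562601] [-0.33051151 -0.54339486  0.25217749] 0.026058000960634667
(array([-0.0208,  0.0114, -0.0392]), array([-0.0006, -0.008 ,  0.0035])) (array([-0.0415,  0.008 , -0.0812]), array([-0.0006, -0.008 ,  0.0035]))
```

{"op": "apply_moves", "data": {"increments": [-0.0065,0.0035,-0.012,0,-0.003,0.001,-0.0065,0.0035,-0.012,0,-0.003,0.001,-0.0065,0.0035,-0.012,0,-0.002,0.001,0,0,0,0,0,0,0,0,0,0,0,0]}}

```text
t: 8.37
eef_pos: [0.6233, -0.2817, 0.1268]
ee_rot: [3.141, -0.465, -2.981]
force: [0.5, 0.3, 0.3]
width: 0.0265
```

```bash
python3 - <<'E'
from h import *
p=np.load('p.npy');s=arm.get_state();print(s['t'],s['force'],s['width'],delta(p,-.065,.463,.053,s))
g=optics.grab_frame('wrist')[:,:,::-1].copy()
cv2.imwrite('pics/w3.png',cv2.resize(g[60:340,100:460],(720,560),interpolation=cv2.INTER_CUBIC))
g=optics.grab_frame('top')[:,:,::-1].copy();cv2.imwrite('pics/top1.png',g)
E
```

```text
8.3667 [0.46134651 0.2974081  0.32268165] 0.02652818097163997 (array([-0.0208,  0.0015, -0.0424]), array([-0.0004, -0.0019,  0.0043]))
```

View pics/w3.png

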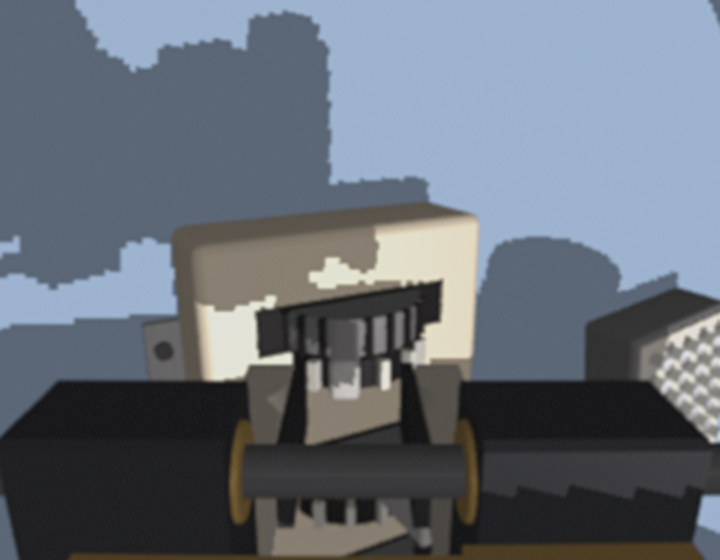

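The view shows the right tab centred between the fingers, at column 345 against a gap centre of about 350. Going in.

{"op": "apply_moves", "data": {"increments": [-0.004,0.0003,-0.008,0,0,0.001,-0.004,0.0003,-0.008,0,0,0.001,-0.004,0.0003,-0.008,0,0,0.001,-0.004,0.0003,-0.008,0,0,0.001,-0.004,0.0003,-0.008,0,0,0,0,0,0,0,0,0,0,0,0,0,0,0]}}

```text
t: 9.05
eef_pos: [0.6027, -0.2801, 0.0842]
ee_rot: [-3.141, -0.462, -2.976]
force: [0.1, -1.0, 0.5]
width: 0.0262
```

```bash
python3 - <<'E'
from h import *
p=np.load('p.npy');s=arm.get_state();print(s['t'],s['force'],s['width'],delta(p,-.065,.463,.053,s))
E
```

```text
9.05 [ 0.13849081 -0.99341192  0.47266373] 0.026232012291346994 (array([-0.0002, -0.    ,  0.0003]), array([-0.    ,  0.001 , -0.0007]))
```

{"op": "apply_moves", "data": {"increments": [0,0,0,0,0,0,0,0,0,0,0,0,0,0,0,0,0,0,0,0,0,0,0,0], "hand": 1}}

```text
t: 9.38
eef_pos: [0.6035, -0.2801, 0.084]
ee_rot: [-3.141, -0.461, -2.976]
force: [-0.5, -0.4, -3.7]
width: 0.0102
```

```bash
python3 - <<'E'
from h import *
p=np.load('p.npy');s=arm.get_state();print(s['t'],s['force'],s['width'],delta(p,-.065,.463,.053,s))
c0,Q0=target(p,-.065,.463,.053);n=9
for i in range(1,n+1):
    a=.463-.899*i/n;c,Q=target(p,-.065,a,.053);print((c-c0).round(4),((Q*Q0.inv()).as_rotvec()).round(4));c0=c;Q0=Q
E
```

```text
9.3833 [-0.52673243 -0.36719626 -3.70630016] 0.01015616530229887 (array([-0.001 , -0.0001,  0.0004]), array([-0.0001,  0.0024, -0.0008]))
[-0.0048 -0.0008  0.0021] [ 0.0164 -0.0985  0.    ]
[-0.005  -0.0008  0.0016] [ 0.0164 -0.0985 -0.    ]
[-0.0051 -0.0008  0.0011] [ 0.0164 -0.0985  0.    ]
[-0.0052 -0.0009  0.0006] [ 0.0164 -0.0985  0.    ]
[-0.0052 -0.0009  0.0001] [ 0.0164 -0.0985 -0.    ]
[-0.0052 -0.0009 -0.0005] [ 0.0164 -0.0985  0.    ]
[-0.0051 -0.0009 -0.001 ] [ 0.0164 -0.0985  0.    ]
[-0.005  -0.0008 -0.0015] [ 0.0164 -0.0985 -0.    ]
[-0.0048 -0.0008 -0.002 ] [ 0.0164 -0.0985 -0.    ]
```

{"op": "apply_moves", "data": {"increments": [-0.0048,-0.0008,0.0021,0.0164,-0.098,0,-0.005,-0.0008,0.0016,0.0164,-0.098,0,-0.0051,-0.0008,0.0011,0.0164,-0.098,0,-0.0052,-0.0009,0.0006,0.0164,-0.098,0,-0.0052,-0.0009,0.0001,0.0164,-0.098,0,0,0,0,0,0,0,0,0,0,0,0,0]}}

```text
t: 9.97
eef_pos: [0.577, -0.2845, 0.0866]
ee_rot: [-3.137, 0.051, -2.976]
force: [10.4, 0.4, -15.3]
width: 0.0105
```

```bash
python3 - <<'E'
from h import *
p=np.load('p.npy');s=arm.get_state();print(s['t'],s['force'],s['width'],delta(p,-.065,-.436,.053,s))
E
```

```text
9.9667 [ 10.41852941   0.41331225 -15.33544786] 0.010459401599714096 (array([-0.0199, -0.0032, -0.0016]), array([ 6.740e-02, -3.793e-01, -1.000e-04]))
```

{"op": "apply_moves", "data": {"increments": [-0.005,-0.0008,0.001,0.0168,-0.094,0,-0.005,-0.0008,0,0.0168,-0.094,0,-0.005,-0.0008,-0.001,0.0168,-0.094,0,-0.0048,-0.0008,-0.0016,0.0165,-0.09,0,0,0,0,0,0,0,0,0,0,0,0,0]}}

```text
t: 10.47
eef_pos: [0.5595, -0.287, 0.0821]
ee_rot: [-3.138, 0.447, -2.978]
force: [8.3, 3.4, -8.1]
width: 0.0104
```

```bash
python3 - <<'E'
from h import *
p=np.load('p.npy');s=arm.get_state();print(s['t'],s['force'],s['width'],delta(p,-.065,-.436,.053,s))
E
```

```text
10.4667 [ 8.32694794  3.3751647  -8.12779591] 0.010437646800739471 (array([-0.0024, -0.0007,  0.003 ]), array([0.0013, 0.0113, 0.0022]))
```

{"op": "apply_moves", "data": {"increments": [-0.0024,-0.0007,0.003,0.0013,0.011,0.002,0,0,0,0,0,0,0,0,0,0,0,0]}}

```text
t: 10.72
eef_pos: [0.559, -0.287, 0.0851]
ee_rot: [3.14, 0.438, -2.979]
force: [-0.9, -1.4, -3.3]
width: 0.0098
```

```bash
python3 - <<'E'
from h import *
p=np.load('p.npy');s=arm.get_state();print(s['t'],s['force'],s['moment'],s['width'],delta(p,-.065,-.436,.053,s),delta(p,-.065,-.436,.15,s))
E
```

```text
10.7167 [-0.91494871 -1.35135435 -3.26251343] [-0.84210297  2.28535926 -0.18427351] 0.009760563504285938 (array([-0.0019, -0.0007, -0.0001]), array([-0.0021,  0.0017,  0.001 ])) (array([-0.0423, -0.0074,  0.0878]), array([-0.0021,  0.0017,  0.001 ]))
```

{"op": "apply_moves", "data": {"increments": [-0.0025,-0.0007,0,0,0,0,0,0,0,0,0,0,0,0,0,0,0,0]}}

```text
t: 10.97
eef_pos: [0.5586, -0.2871, 0.0852]
ee_rot: [3.14, 0.44, -2.978]
force: [-1.3, 0.5, 0.9]
width: 0.0097
```

{"op": "apply_moves", "data": {"increments": [0,0,0,0,0,0,0,0,0,0,0,0,0,0,0,0,0,0,-0.0065,-0.001,0.0145,0,0,0,-0.0065,-0.001,0.0145,0,0,0,-0.0065,-0.001,0.0145,0,0,0,-0.0065,-0.001,0.0145,0,0,0,-0.0065,-0.001,0.0145,0,0,0,-0.0065,-0.001,0.0145,0,0,0,0,0,0.03,0,0.05,0,0,0,0.04,0,0.1,0,0,0,0.04,0,0.1,0,0,0,0.04,0,0.1,0,-0.01,0,0.02,0,0.05,0,-0.02,0,0,0,0,0,-0.02,0,0,0,0,0,0,0,0,0,0,0,0,0,0,0,0,0], "hand": 0.7}}

```text
t: 12.47
eef_pos: [0.4571, -0.2948, 0.3549]
ee_rot: [3.082, 0.026, -3.003]
force: [0.7, 0.7, -0.7]
width: 0.0262
```

```bash
python3 - <<'E'
from h import *
p=np.load('p.npy');s=arm.get_state();print(s['t'],s['force'],s['eef_pos'],s['ee_rot'])
g=optics.grab_frame('wrist')[:,:,::-1].copy();cv2.imwrite('pics/w4raw.png',g)
u=cv2.resize(g,(800,600),interpolation=cv2.INTER_CUBIC);cv2.imwrite('pics/w4.png',u)
g=optics.grab_frame('top')[:,:,::-1].copy();cv2.imwrite('pics/top2.png',g)
g=optics.grab_frame('side')[:,:,::-1].copy();cv2.imwrite('pics/side2.png',g)
E
```

```text
12.4667 [ 0.74038221  0.73162615 -0.73055343] [ 0.4570826  -0.29481498  0.35486979] [ 3.0820663   0.02568329 -3.00310414]
```

View pics/w4.png

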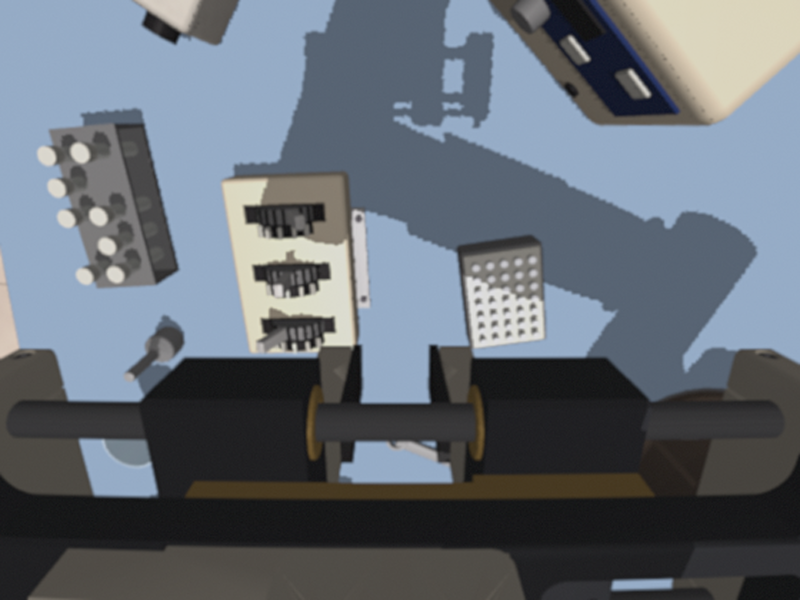

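The view shows the box clear of the gripper and all three wheels visible. I'll make one composite of crops with the predicted tab ends marked for ribs 4-3-2.

```bash
python3 - <<'E'
from h import *
p=np.load('p.npy');s=arm.get_state()
def tips(A): return box2w(p,[[.068*np.sin(a),y,.037+.068*np.cos(a)] for a,y in zip(A,[.065,0,-.065])])
out=[]
for n,f,(x,y,w,h) in [('wrist','w4raw',(150,115,110,136)),('side','side2',(262,235,150,150)),('top','top2',(310,160,125,100))]:
    g=cv2.imread(f'pics/{f}.png');k=540/h if n!='top' else 3
    if n=='top': k=4
    u=cv2.resize(g[y:y+h,x:x+w],None,fx=k,fy=k,interpolation=cv2.INTER_CUBIC)
    for q in (proj(n,tips([.436,0,-.436]),s)-[x,y]+.5)*k: cv2.circle(u,tuple(int(v) for v in q),3,(0,0,255),1)
    print(n,k,(proj(n,tips([.436,0,-.436]),s)).round(1).tolist())
    cv2.imwrite(f'pics/c_{n}.png',u);out.append(u)
a,b,c=out;b=cv2.resize(b,(360,360)) if 0 else b
H=max(i.shape[0] for i in (a,b));j=np.zeros((H,a.shape[1]+b.shape[1],3),np.uint8);j[:a.shape[0],:a.shape[1]]=a;j[:b.shape[0],a.shape[1]:]=b
print(j.shape);j=cv2.resize(j,None,fx=min(1,800/j.shape[1]),fy=min(1,800/j.shape[1]));cv2.imwrite('pics/comp.png',j)
E
```

```text
wrist 3.9705882352941178 [[181.8, 242.7], [194.3, 203.0], [211.2, 155.1]]
side 3.6 [[332.9, 244.3], [342.5, 280.5], [352.3, 328.6]]
top 4 [[345.3, 194.9], [379.2, 204.2], [411.1, 213.7]]
(540, 977, 3)
```

View pics/comp.png

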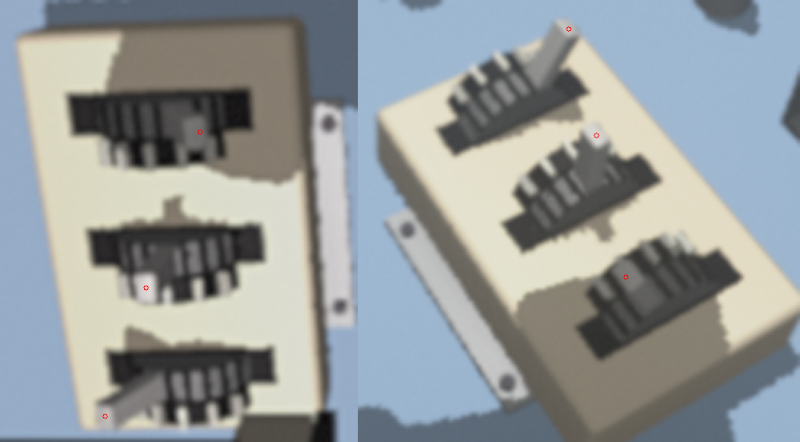

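View pics/c_top.png

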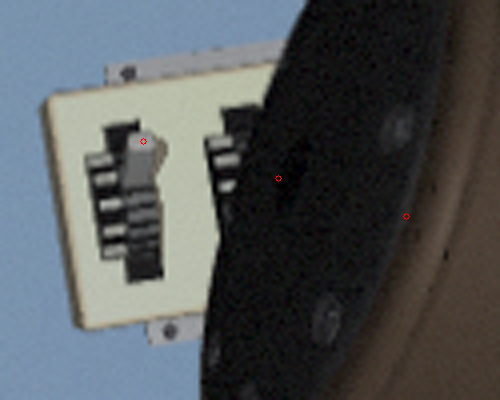

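In the wrist and side crops, every tab end lies within about 1–2 px of its 4-3-2 mark. The top view confirms the left one; the arm hides the other two. The arm is clear, so I'll hand in.

```bash
python3 -c "
from station import arm
print(arm.job_done())"
```

```text
the job is handed in; nothing more can be done
None
```

The code 4-3-2 is set on the three-wheel box, and I handed the job in at about 12.6 s of the 32 s. I gripped the left tab and turned it from about -0.6 rad to rib 4 (+0.436). Then I gripped the right tab and turned it from about +0.46 rad to rib 2 (-0.436). I did not touch the middle wheel.

**Last checks:** In the final wrist and side pictures, the three tab ends lie within about 1–2 pixels of their expected places, roughly 0.03 rad or better. The right tab shows the largest difference, about 1 mm. In the last top picture the arm hid the middle and right wheels, so that view confirms only the left one. The highest wrist force I read was about 24 N, and at hand-in the arm was about 0.25 m above the tabs with its force reading at the noise level.

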